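# Show a sensor window to the inspection camera

### The arm

A 7-joint arm with a two-finger parallel gripper is mounted at the origin on the work surface. World frame = base frame: x ahead of the robot, y to its left, z up, the work surface at z = 0. Lengths are in m, angles in rad, forces in N, time in s.
With the tool pointing down it reaches from about 0.4 to 0.875 m from the base axis. Payload 4.4 kg.
Tool frame: the origin (TCP) lies midway between the tips of the shut fingers; the grasp point (between the pads) lies 19 mm behind it (manip.grip_point_offset is the distance from the TCP to the grasp point, in m); z points along the fingers, y is the line along which they close (so a half turn about z gives the same grasp; the last joint's range is limited). The gripper opens to 85 mm and grips with 20 to 120 N. Pads are 22 mm wide; open, the fingers measure 114 mm over their backs; the gripper's body (76 mm by 85 mm) begins 54 mm behind the grasp point. The pads swing forward as they close: fully open they stand 13 mm farther back than shut.
Start: joints at [1.244, 0.628, 0.038, 1.517, -0.027, 0.996, -0.02], TCP at [0.168, -0.628, 0.231] pointing down, gripper open.
Joint ranges: [-3.06, 3.06], [-0.37, 2.12], [-1.25, 1.32], [0.18, 2.47], [-1.1, 4.24], [0.23, 1.98], [-2.94, 2.94]. Speed limits (rad/s): [2.57, 2.57, 3.14, 3.14, 3.14, 3.14, 3.14].

### API

Orientations are given as a 3x3 rotation matrix whose columns are the frame's x, y, z axes.
In Python, from station import manip, viewer, monitor, close_job gives the robot as it stands (manip), with the cameras (viewer), the job as plain functions and the readings (monitor).
- The arm moves only by the tool advance, called after ">>>" by a JSON object that holds its "op" and its "data", one argument or row to a line. Schema: {"type":"object","properties":{"increments":{"type":"array","items":{"type":"object","properties":{"jaw":{"type":"number"},"d":{"type":"array","items":{"type":"number"},"minItems":3,"maxItems":3},"rot":{"type":"array","items":{"type":"number"},"minItems":3,"maxItems":3}},"additionalProperties":false,"required":["jaw"]},"minItems":1,"maxItems":20},"clamp_n":{"type":"number"},"only":{"type":"string"},"quiet":{"type":"boolean"},"lines":{"type":"string"}},"required":["increments"],"additionalProperties":false}. increments is a list of rows, 1 to 20 of them, each an object with the fields jaw (the finger opening in m), d (a list: dx, dy, dz in a scale on which 1.0 is 0.8 m), rot (a list: a rotation vector rx, ry, rz in a scale on which 1.0 is 360 degrees); a field left out counts as zero (the opening has to be given); each row is the pose to reach, as a shift and turn from the pose commanded when the call began, along the tool's axes at that moment; what a row does not reach only later rows make up. A row lasts 1/12 s, in which the tool goes at most 0.0417 m and 0.125 rad, less where a joint would pass 70% of its speed; a pose out of reach is approached as far as the arm can. The fingers move at their own pace and stop on an object; clamp_n is the grip in N (left out, the last holds). Time passes only in rows, so rows that do not move let the fingers close. The tool returns the time, the measured TCP pose, the force, the opening and the grip force at its end. only (a regular expression) keeps the lines of the reply that match it, lines (a string "A,B") keeps lines A to B, and quiet returns only ok. Input that does not fit is refused with a message, and nothing moves.
- monitor.read_state(): the state, without advancing time (a new reading comes with each control period).
- viewer.snapshot(name): name is "scene" or "top" or "wrist"; returns a dict with "image" (384x512x3 uint8, blue, green, red), "fx", "fy", "cx", "cy" (pixels), "T" (4x4, takes a point from camera to world coordinates). Camera axes: x right, y down, z forward; pixel columns grow to the right and rows downward; lengths in m; the calibration is good to about 2 mm. The wrist camera is an equidistant fisheye: a pixel r from the principal point sees the ray r / f radians off the axis. A picture is of the moment at which its call begins. There is no depth.
- close_job(): hands the job in; it is judged then, once.
The state is a dict: "time_s": time; "joints": joint angles; "joint_vel": joint speeds; "tau": joint torques, N m; "eef_pos": TCP position; "tcp_rot": TCP orientation; "force": force on the tool from outside, world axes, zero at the start; "wrist_torque": the same for the moment, N m; "gripper_width": finger opening in m; "grasp_force": force on a finger pad.
Only numpy, scipy, OpenCV 4.12 (cv2) and the standard library are available. Lean on these libraries where they do the work, as an engineer would, in place of code of your own. Each camera call takes 0.05 s, during which the arm holds its last target. There are 200 camera calls.

### The job

Pull the sensor cartridge with the round window straight up out of its sprung catch in the pipe rack and hold it up in the air to the inspection camera, tab upwards: the window's centre at the camera's focus point, 140 mm straight out in front of the lens, and its face square to the lens. Leave the other two cartridges seated in their catches, do not touch the camera or its stand, and finish while holding the cartridge there without moving; do not put it down or let go.

Things in the scene. Friction and masses are not known exactly. Their poses are not given: they have to be found in the camera images.
- optical: To be shown: grey block 24 mm thick (x), 40 wide (y), 95 tall; on top a black grip tab 14 mm thick (x), 30 wide (y), up to 131 mm above the underside. 180 to 290 g. It alone has a round window: a black ring, 34 mm across, 8 mm proud of the front. Origin: centre of the underside; x out of the front face, z up. In any of the rack's pockets, facing the rack's x, 80 mm from its neighbours.
- window (a point): Centre of the round window's glass, 20 mm in front (x) of and 62 mm above (z) the origin of optical; same axes.
- vented: The same cartridge foot, grey body and black grip tab and sizes as optical, but four flat black slots on its front face and no ring. To be left in the rack. Origin and axes likewise.
- pronged: The same cartridge foot, grey body and black grip tab and sizes as optical, but two steel prongs 8 mm thick and 12 mm long on its front face. To be left in the rack. Origin and axes likewise.
- rack: Fixed green board 150 x 310 x 20 mm, white pipe frame at back and ends up to 87 mm high. Pockets at y = -80, 0, 80 mm, floor 20 mm above the table, 40 mm deep. In front of each a sprung roller sits in a groove of the foot: pulling straight up takes 10 to 20 N over the first 6 mm; clear of it after 25 mm. Origin: centre of the underside; x the way the cartridges face, z up.
- stand: Fixed camera stand. Origin: on the bare table straight under the focus point; z up. Dark foot plate 120 x 140 mm centred at x = 187 mm, post 22 mm thick, 344 mm tall at x = 212; on it the white camera, 52 mm square, 100 mm long, black lens in front, lens glass at x = 127, z = 270 mm. The camera looks along the stand's -x and 25 degrees downward.
- lens (a point): Centre of the lens glass, on the front of the black lens barrel (42 mm in diameter), 270 mm above the table. Axes as focus.
- focus (a point): The focus point, in empty air 140 mm straight out from the lens glass along the line of sight, 211 mm above the table. Axes: x back along the line of sight to the lens (25 degrees above level), y level, z up, leaning 25 degrees away from the camera. The cartridge is rightly shown with window here and the cartridge's x, y, z axes along these.

How it is judged:
By the outcome, as a careful person would: the job done as asked, in the order asked, and still so for the second after the job is handed in, while the arm keeps its last pose, push and grip.
It also fails if it takes over 38 s, if anything falls off the work surface, if the arm or the gripper's body presses on something with over 40 N, if the wrist force passes 120 N, or if a joint passes its speed limit or range.

## Working session

There is one attempt and no reset: what is moved stays moved. The work goes in short steps, Python scripts to look and compute and a tool call to move; the robot and the scene stay as the last step left them, time stands still between calls to the robot, and variables do not carry over. Pictures are saved under pics/ and viewed, at most 12 in all, crops included, and the job is handed in when it is done.

```bash
ls; mkdir -p pics
```

Run:
```python
from station import manip, viewer, monitor, close_job
import cv2,numpy as np
for n in ("scene","top"):
    s=viewer.snapshot(n); cv2.imwrite(f"pics/{n}0.png",s["image"]); print(n,s["fx"],s["fy"],s["cx"],s["cy"]); print(np.round(s["T"],4).tolist())
s=monitor.read_state(); print(s["time_s"],s["eef_pos"],np.round(s["tcp_rot"],3).tolist(),manip.grip_point_offset)
```

```text
pics
station.py
scene 426.75084146005923 426.75084146005923 255.1592555223022 189.13659001229627
[[-0.1307, 0.7164, -0.6853, 1.416], [0.9914, 0.0873, -0.0978, 0.0912], [-0.0102, -0.6922, -0.7216, 1.0611], [0.0, 0.0, 0.0, 1.0]]
top 361.2200807638833 361.2200807638833 257.7376795300802 186.27903794164027
[[0.0027, -0.9939, 0.1101, 0.4791], [-1.0, -0.0032, -0.0042, 0.0026], [0.0045, -0.1101, -0.9939, 1.0566], [0.0, 0.0, 0.0, 1.0]]
0.1 [ 0.1675044  -0.62746885  0.23049542] [[0.966, 0.258, -0.0], [0.258, -0.966, 0.002], [0.0, -0.002, -1.0]] 0.0187
```

View pics/scene0.png

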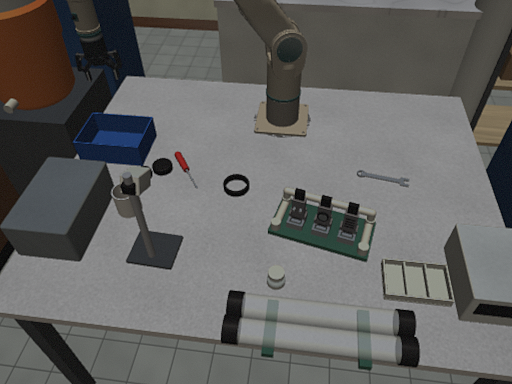

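View pics/top0.png

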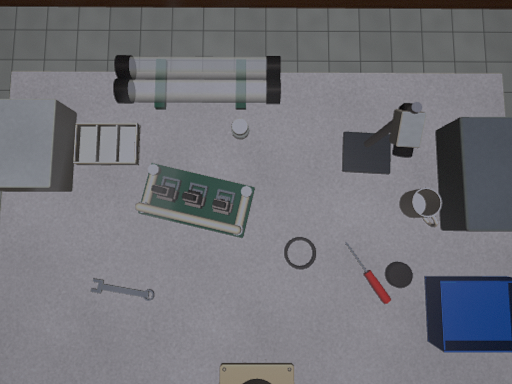

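The scene view shows the rack at about (322,222) and the camera stand at about (145,220). In the top view the rack is at (197,200) and the stand's foot plate at (367,152). I'll enlarge these areas.

Run:
```python
import cv2,numpy as np
a=cv2.imread("pics/scene0.png");b=cv2.imread("pics/top0.png")
def c(i,x,y,w,h,k): return cv2.resize(i[y:y+h,x:x+w],None,fx=k,fy=k,interpolation=cv2.INTER_CUBIC)
cv2.imwrite("pics/c1.png",np.hstack([c(a,265,180,115,80,3.4),c(b,130,155,130,85,3.2)[:272]]))
cv2.imwrite("pics/c2.png",np.hstack([c(a,95,160,100,110,4),c(b,335,90,100,110,4)]))
```

```text
(no output)
```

View pics/c1.png

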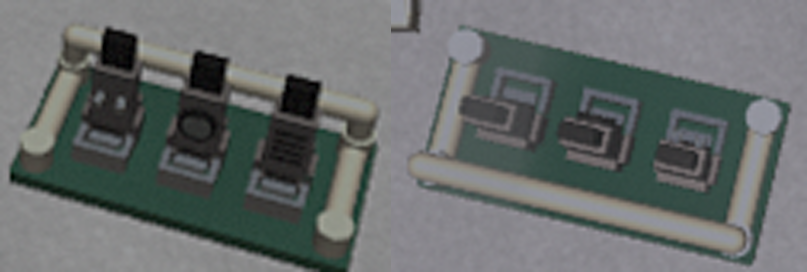

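View pics/c2.png

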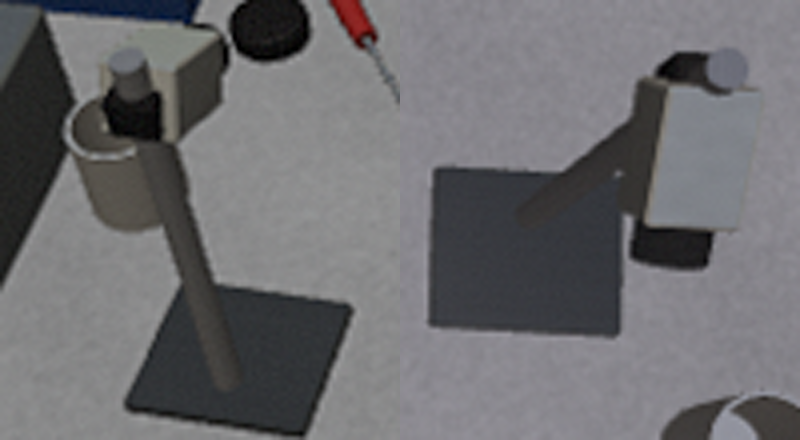

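The optical cartridge (ring) is in the middle pocket, crop (195,125). The camera looks back towards the robot. Next I fit the rack and stand poses from corner points in both views.

Create h.py:
```python
import numpy as np,cv2
from scipy.optimize import least_squares
C={"scene":(426.7508,255.1593,189.1366,np.array([[-0.1307,0.7164,-0.6853,1.416],[0.9914,0.0873,-0.0978,0.0912],[-0.0102,-0.6922,-0.7216,1.0611],[0,0,0,1]])),
"top":(361.2201,257.7377,186.279,np.array([[0.0027,-0.9939,0.1101,0.4791],[-1,-0.0032,-0.0042,0.0026],[0.0045,-0.1101,-0.9939,1.0566],[0,0,0,1]]))}
def proj(n,P):
    f,cx,cy,T=C[n]; p=(np.atleast_2d(P)-T[:3,3])@T[:3,:3]; return p[:,:2]/p[:,2:]*f+[cx,cy]
def w(q,P):
    c,s=np.cos(q[2]),np.sin(q[2]); P=np.atleast_2d(P).astype(float); return np.c_[P[:,0]*c-P[:,1]*s+q[0],P[:,0]*s+P[:,1]*c+q[1],P[:,2]]
def fit(obs,q0):
    P=np.array([o[1] for o in obs]);m=np.array([o[2] for o in obs])
    r=lambda q:np.vstack([proj(o[0],x) for o,x in zip(obs,w(q,P))])-m
    s=least_squares(lambda q:r(q).ravel(),q0,loss="soft_l1"); return s.x,r(s.x)
```

Create fit.py:
```python
from h import *
sr=lambda x,y:(265+x/3.4,180+y/3.4); tr=lambda x,y:(130+(x-391)/3.2,155+y/3.2)
ss=lambda x,y:(95+x/4,160+y/4); ts=lambda x,y:(335+(x-400)/4,90+y/4)
rack=[("scene",(.075,-.155,.02),sr(12,168)),("scene",(.075,.155,.02),sr(347,262)),
("top",(.075,.155,.02),tr(459,28)),("top",(.075,-.155,.02),tr(790,102)),("top",(-.075,-.155,.02),tr(752,262)),
("top",(0,.08,.151),tr(485,109)),("top",(0,0,.151),tr(586,134)),("top",(0,-.08,.151),tr(679,157)),
("scene",(0,-.08,.151),sr(121,37)),("scene",(0,0,.151),sr(211,60)),("scene",(0,.08,.151),sr(301,84))]
st=[("top",(.247,.07,.008),ts(434,168)),("top",(.247,-.07,.008),ts(620,173)),("top",(.127,-.07,.008),ts(620,336)),("top",(.127,.07,.008),ts(430,325)),
("scene",(.127,-.07,.008),ss(188,283)),("scene",(.127,.07,.008),ss(352,303)),("scene",(.247,.07,.008),ss(303,435)),("scene",(.247,-.07,.008),ss(126,407)),
("top",(.212,0,.344),ts(727,68)),("scene",(.212,0,.344),ss(128,58))]
if __name__=="__main__":
  for n,o in (("rack",rack),("stand",st)):
    q,r=fit(o,[.4,0,0]); print(n,q.round(4));print(r.round(1).tolist())
```

```bash
python3 fit.py
```

```text
rack [ 0.5541  0.1747 -0.219 ]
[[-2.2, -0.2], [-0.4, 0.1], [-0.7, -0.7], [-0.0, -0.5], [0.2, 0.7], [-2.6, 0.0], [-3.2, -0.8], [-1.3, -1.0], [-1.5, -1.6], [-1.4, -1.7], [-0.4, -1.9]]
stand [ 0.5106 -0.3129 -0.0448]
[[-0.8, -0.7], [-0.3, 0.3], [-0.5, -0.5], [-0.7, -0.1], [-2.1, -1.2], [-0.3, -0.3], [-0.0, -0.9], [-1.2, -0.7], [-0.8, -0.4], [-0.8, -0.5]]
```

Create ov.py:
```python
from fit import *
import sys
def box(x0,x1,y0,y1,z0,z1): 
    b=[(x0,y0),(x1,y0),(x1,y1),(x0,y1)]; return [[(x,y,z) for x,y in b] for z in (z0,z1)]
def draw(n,img,roi,k,q,loops):
    x,y,W,H=roi; I=cv2.resize(img[y:y+H,x:x+W],None,fx=k,fy=k,interpolation=cv2.INTER_CUBIC)
    for L in loops:
        p=((proj(n,w(q,L))-[x,y]+.5)*k-.5); cv2.polylines(I,[(p*8).round().astype(int).reshape(-1,1,2)],True,(0,255,255),1,cv2.LINE_AA,3)
    return I
rl=box(-.075,.075,-.155,.155,0,.02)
for y in (-.08,0,.08): rl+=box(-.007,.007,y-.015,y+.015,.115,.151)+box(-.012,.012,y-.02,y+.02,.02,.115)[1:]
t=np.linspace(0,6.28,24); rl+=[[(.02,.017*np.cos(a),.082+.017*np.sin(a)) for a in t]]
c,s=np.cos(.4363),np.sin(.4363)
sl=box(.127,.247,-.07,.07,0,.008)+[[(.127-.0*c-.021*s*np.sin(a),.021*np.cos(a),.27+.021*c*np.sin(a)) for a in t],[(.212+.011*np.cos(a),.011*np.sin(a),.344) for a in t]]
if __name__=="__main__":
  a=cv2.imread("pics/scene0.png");b=cv2.imread("pics/top0.png")
  qr,_=fit(rack,[.55,.17,-.2]);qs,_=fit(st,[.5,-.3,0])
  R=np.hstack([draw("scene",a,(265,180,115,80),3.4,qr,rl),draw("top",b,(130,155,125,85),3.2,qr,rl)])
  S=np.hstack([draw("scene",a,(95,160,100,80),4,qs,sl)[:320],draw("top",b,(335,90,97,80),4,qs,sl)[:320]])
  W=min(R.shape[1],S.shape[1],800); cv2.imwrite("pics/ov.png",np.vstack([R[:,:W],S[:,:W]]))
```

```bash
python3 ov.py
```

```text
(no output)
```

View pics/ov.png

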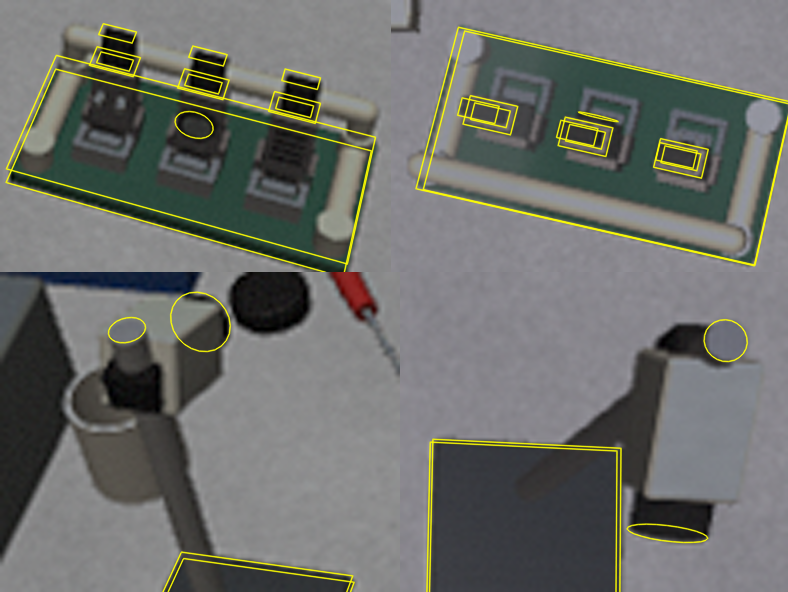

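```bash
sed -i 's|sr=lambda.*|sr=lambda x,y:(264.5+(x+.5)/3.4,179.5+(y+.5)/3.4); tr=lambda x,y:(129.5+(x-390.5)/3.2,154.5+(y+.5)/3.2)|; s|^ss=lambda.*|ss=lambda x,y:(94.5+(x+.5)/4,159.5+(y+.5)/4); ts=lambda x,y:(334.5+(x-399.5)/4,89.5+(y+.5)/4)|' fit.py; python3 fit.py
```

Create go.py:
```python
from station import manip, viewer, monitor, close_job
import numpy as np
from scipy.spatial.transform import Rotation as Ro
def rel(p,R):
    s=monitor.read_state(); A=np.array(s["tcp_rot"]); 
    print("d",(A.T@(np.array(p)-s["eef_pos"])).round(4),"r",Ro.from_matrix(A.T@R).as_rotvec().round(4),"t",s["time_s"],"F",np.round(s["force"],1),"w",s["gripper_width"],s["grasp_force"],"j",np.round(s["joints"],2))
def down(yaw): # tool y along yaw, z down
    c,s=np.cos(yaw),np.sin(yaw); return np.array([[-s,c,0],[c,s,0],[0,0,-1.]])
```

```bash
python3 -c "
from go import *
rel([.553,.174,.26],down(-.219))"
```

```text
rack [ 0.5545  0.1748 -0.2199]
[[-1.8, 0.2], [-0.0, 0.6], [-0.3, -0.6], [0.3, -0.2], [0.5, 0.9], [-2.2, 0.2], [-2.9, -0.6], [-1.0, -0.8], [-1.1, -1.1], [-1.0, -1.2], [-0.1, -1.4]]
stand [ 0.511  -0.3127 -0.0454]
[[-0.4, -0.4], [0.1, 0.6], [-0.2, -0.3], [-0.3, 0.2], [-1.8, -0.7], [0.1, 0.2], [0.3, -0.4], [-0.9, -0.2], [-0.5, -0.2], [-0.4, 0.0]]
d [ 0.5791 -0.675  -0.0283] r [-1.500e-03 -9.000e-04 -1.091e+00] t 0.1 F [ 0.1  0.4 -0.7] w 0.0855887452399752 0.0 j [ 1.24  0.63  0.04  1.52 -0.03  1.   -0.02]
```

Careful with the scale: shifts go in shares of 0.8 m and turns go in shares of 360 degrees. That gives: -0.675 m / 0.8 = -0.8438, 0.579 m / 0.8 = 0.7238, -1.09 rad / 6.2832 = -0.1735.

>>> {"op": "advance", "data": {
  "increments": [
    {"jaw": 0.05,"d": [0.05,-0.0588,-0.0125],"rot": [0,0,-0.0159]},
    {"jaw": 0.05,"d": [0.1,-0.1175,-0.025],"rot": [0,0,-0.0318]},
    {"jaw": 0.05,"d": [0.15,-0.175,-0.035],"rot": [0,0,-0.0477]},
    {"jaw": 0.05,"d": [0.7238,-0.8438,-0.035],"rot": [0,0,-0.1735]},
    {"jaw": 0.05,"d": [0.7238,-0.8438,-0.035],"rot": [0,0,-0.1735]},
    {"jaw": 0.05,"d": [0.7238,-0.8438,-0.035],"rot": [0,0,-0.1735]},
    {"jaw": 0.05,"d": [0.7238,-0.8438,-0.035],"rot": [0,0,-0.1735]},
    {"jaw": 0.05,"d": [0.7238,-0.8438,-0.035],"rot": [0,0,-0.1735]},
    {"jaw": 0.05,"d": [0.7238,-0.8438,-0.035],"rot": [0,0,-0.1735]},
    {"jaw": 0.05,"d": [0.7238,-0.8438,-0.035],"rot": [0,0,-0.1735]},
    {"jaw": 0.05,"d": [0.7238,-0.8438,-0.035],"rot": [0,0,-0.1735]},
    {"jaw": 0.05,"d": [0.7238,-0.8438,-0.035],"rot": [0,0,-0.1735]},
    {"jaw": 0.05,"d": [0.7238,-0.8438,-0.035],"rot": [0,0,-0.1735]},
    {"jaw": 0.05,"d": [0.7238,-0.8438,-0.035],"rot": [0,0,-0.1735]},
    {"jaw": 0.05,"d": [0.7238,-0.8438,-0.035],"rot": [0,0,-0.1735]},
    {"jaw": 0.05,"d": [0.7238,-0.8438,-0.035],"rot": [0,0,-0.1735]},
    {"jaw": 0.05,"d": [0.7238,-0.8438,-0.035],"rot": [0,0,-0.1735]},
    {"jaw": 0.05,"d": [0.7238,-0.8438,-0.035],"rot": [0,0,-0.1735]},
    {"jaw": 0.05,"d": [0.7238,-0.8438,-0.035],"rot": [0,0,-0.1735]},
    {"jaw": 0.05,"d": [0.7238,-0.8438,-0.035],"rot": [0,0,-0.1735]}
  ],
  "clamp_n": 80
}}

```text
time_s: 1.77
eef_pos: [0.5284, 0.1234, 0.2584]
tcp_rot: [[0.218, 0.976, -0.0], [0.976, -0.218, -0.0], [-0.001, -0.0, -1.0]]
force: [0.9, -0.1, 0.1]
gripper_width: 0.0503
grasp_force: 0.0
```

```bash
python3 -c "
from go import *
rel([.553,.174,.26],down(-.22))"
```

```text
d [ 0.0547  0.013  -0.0016] r [-0.0004  0.0006 -0.    ] t 1.7667 F [ 0.9 -0.1  0.1] w 0.05029004164224985 0.0 j [-0.    0.47 -0.41  1.78  0.22  0.94 -0.72]
```

In the tool's units: 0.055 m / 0.8 = 0.0688, 0.03 m / 0.8 = 0.0375.

>>> {"op": "advance", "data": {
  "increments": [
    {"jaw": 0.05,"d": [0.0375,0.0125,0]},
    {"jaw": 0.05,"d": [0.0688,0.0163,-0.0025]},
    {"jaw": 0.05,"d": [0.0688,0.0163,-0.0025]},
    {"jaw": 0.05,"d": [0.0688,0.0163,-0.0025]},
    {"jaw": 0.05,"d": [0.0688,0.0163,-0.0025]}
  ]
}}

```text
time_s: 2.18
eef_pos: [0.5522, 0.1712, 0.2601]
tcp_rot: [[0.219, 0.976, -0.001], [0.976, -0.219, -0.002], [-0.002, -0.001, -1.0]]
force: [-0.1, 0.7, -0.5]
gripper_width: 0.0497
grasp_force: 0.0
```

Run:
```python
from go import *
import cv2
rel([.553,.174,.26],down(-.22))
s=viewer.snapshot("wrist"); I=s["image"]; f=s["fx"]; print(f,s["cx"],s["cy"],np.round(s["T"],4).tolist()); np.savez("w1.npz",**s)
def pw(P):
    T=s["T"]; p=(np.atleast_2d(P)-T[:3,3])@T[:3,:3]; n=np.linalg.norm(p[:,:2],axis=1); th=np.arctan2(n,p[:,2]); return p[:,:2]/n[:,None]*(th*f)[:,None]+[s["cx"],s["cy"]]
from ov import rl,w
J=cv2.resize(I,None,fx=1.5,fy=1.5,interpolation=cv2.INTER_CUBIC)
for L in rl:
    cv2.polylines(J,[(((pw(w([.5545,.1748,-.22],L))+.5)*1.5-.5)*8).round().astype(int).reshape(-1,1,2)],True,(0,255,255),1,cv2.LINE_AA,3)
cv2.imwrite("pics/w1.png",J);
```

```text
d [0.0029 0.0002 0.0001] r [-0.001   0.0019 -0.0006] t 2.1833 F [-0.1  0.7 -0.5] w 0.04971841705698425 0.0 j [-0.09  0.52 -0.4   1.68  0.24  0.99 -0.79]
297.3186396354542 253.5297883266829 195.45620909940973 [[0.976, -0.2064, -0.0696, 0.5693], [-0.2178, -0.9254, -0.3101, 0.2521], [-0.0004, 0.3178, -0.9482, 0.4034], [0.0, 0.0, 0.0, 1.0]]
```

View pics/w1.png

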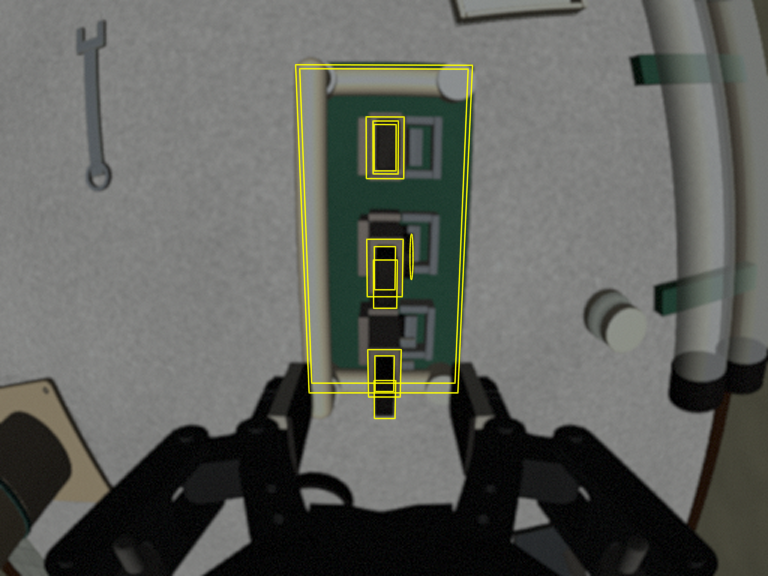

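The board and the pocket frames agree with the fit. I'll enlarge the tabs without the overlay.

Run:
```python
import numpy as np,cv2
I=np.load("w1.npz")["image"]
a=I[60:285,190:330]; a=cv2.convertScaleAbs(a,alpha=1.8)
b=cv2.resize(a,None,fx=2.6,fy=2.6,interpolation=cv2.INTER_CUBIC)
c=cv2.imread("pics/w1.png")[90:428,285:495]; c=cv2.resize(cv2.convertScaleAbs(c,alpha=1.8),None,fx=1.733,fy=1.733,interpolation=cv2.INTER_CUBIC)
h=min(len(b),len(c)); cv2.imwrite("pics/w1c.png",np.hstack([b[:h],c[:h]]))
```

```text
(no output)
```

View pics/w1c.png

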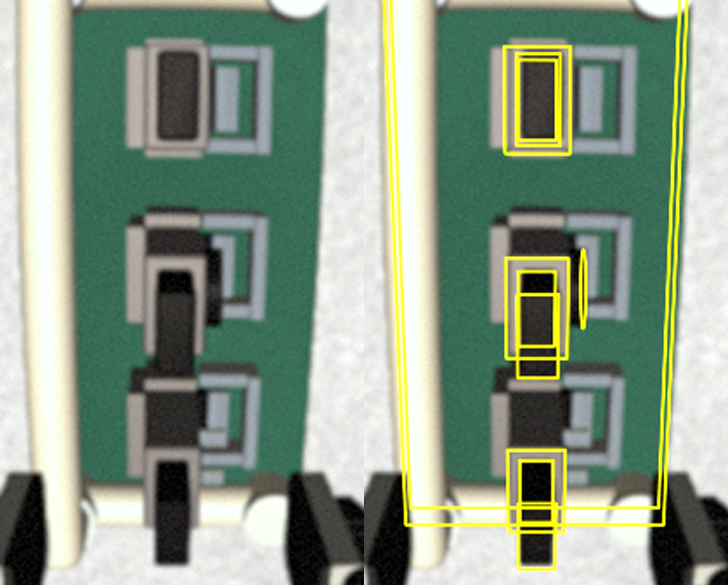

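The tabs coincide with the model to about 1 mm: the middle tab top is at crop (176,335). Descending onto it.

In the tool's units: 0.14 m / 0.8 = 0.175, 0.12 m / 0.8 = 0.15.

>>> {"op": "advance", "data": {
  "increments": [
    {"jaw": 0.05,"d": [0.0013,0.0013,0.05]},
    {"jaw": 0.05,"d": [0.0013,0.0013,0.0875]},
    {"jaw": 0.05,"d": [0.0013,0.0013,0.125]},
    {"jaw": 0.05,"d": [0.0013,0.0013,0.15]},
    {"jaw": 0.05,"d": [0.0013,0.0013,0.1625]},
    {"jaw": 0.05,"d": [0.0013,0.0013,0.175]},
    {"jaw": 0.05,"d": [0.0013,0.0013,0.175]},
    {"jaw": 0.05,"d": [0.0013,0.0013,0.175]},
    {"jaw": 0.05,"d": [0.0013,0.0013,0.175]}
  ],
  "clamp_n": 80
}}

```text
time_s: 2.98
eef_pos: [0.5549, 0.1734, 0.122]
tcp_rot: [[0.219, 0.976, 0.002], [0.976, -0.219, 0.001], [0.001, 0.002, -1.0]]
force: [-0.3, 0.4, 0.2]
gripper_width: 0.05
grasp_force: 0.0
```

```bash
python3 -c "
from go import *
rel([.5545,.1748,.12],down(-.22))"
```

```text
d [ 0.0013 -0.0007  0.002 ] r [ 0.0021 -0.0012 -0.0003] t 2.9833 F [-0.3  0.4  0.2] w 0.04999574769343523 0.0 j [-0.14  0.69 -0.34  1.81  0.33  0.7  -0.88]
```

>>> {"op": "advance", "data": {
  "increments": [
    {"jaw": 0},
    {"jaw": 0},
    {"jaw": 0},
    {"jaw": 0},
    {"jaw": 0},
    {"jaw": 0},
    {"jaw": 0},
    {"jaw": 0}
  ],
  "clamp_n": 80
}}

```text
time_s: 3.65
eef_pos: [0.5549, 0.1735, 0.1216]
tcp_rot: [[0.218, 0.976, 0.002], [0.976, -0.218, 0.001], [0.001, 0.002, -1.0]]
force: [0.0, 0.1, 5.5]
gripper_width: 0.0127
grasp_force: 78.9
```

In the tool's units: -0.15 m / 0.8 = -0.1875, -0.14 m / 0.8 = -0.175.

>>> {"op": "advance", "data": {
  "increments": [
    {"jaw": 0,"d": [0,0,-0.0025]},
    {"jaw": 0,"d": [0,0,-0.005]},
    {"jaw": 0,"d": [0,0,-0.0075]},
    {"jaw": 0,"d": [0,0,-0.0113]},
    {"jaw": 0,"d": [0,0,-0.015]},
    {"jaw": 0,"d": [0,0,-0.02]},
    {"jaw": 0,"d": [0,0,-0.0275]},
    {"jaw": 0,"d": [0,0,-0.0375]},
    {"jaw": 0,"d": [0,0,-0.05]},
    {"jaw": 0,"d": [0,0,-0.075]},
    {"jaw": 0,"d": [0,0,-0.1]},
    {"jaw": 0,"d": [0,0,-0.125]},
    {"jaw": 0,"d": [0,0,-0.15]},
    {"jaw": 0,"d": [0,0,-0.175]},
    {"jaw": 0,"d": [0,0,-0.1875]},
    {"jaw": 0,"d": [0,0,-0.1875]},
    {"jaw": 0,"d": [0,0,-0.1875]}
  ],
  "clamp_n": 80
}}

```text
time_s: 5.07
eef_pos: [0.5534, 0.1732, 0.2712]
tcp_rot: [[0.218, 0.976, 0.0], [0.976, -0.218, -0.0], [-0.0, 0.0, -1.0]]
force: [0.1, 0.6, -2.5]
gripper_width: 0.013
grasp_force: 80.5
```

Run:
```python
from go import *
import cv2
for n in ("wrist","scene"):
    s=viewer.snapshot(n); np.savez(n+"2.npz",**s)
I=cv2.convertScaleAbs(np.load("wrist2.npz")["image"][100:384,100:420],alpha=1.5); S=cv2.convertScaleAbs(np.load("scene2.npz")["image"][130:272,260:400],alpha=1.4)
I=cv2.resize(I,None,fx=1.45,fy=1.45);S=cv2.resize(S,None,fx=2.35,fy=2.35,interpolation=cv2.INTER_CUBIC);h=max(len(I),len(S))
cv2.imwrite("pics/p2.png",np.hstack([cv2.copyMakeBorder(x,0,h-len(x),0,0,0) for x in (I,S)]))
f=np.load("wrist2.npz");s=f
tc=np.array([0,0,0]);rel([.5545,.1748,.271],down(-.22))
```

```text
d [ 0.0024  0.0012 -0.0014] r [-0.0022  0.0016  0.0001] t 5.1667 F [ 0.3  0.7 -2.8] w 0.012811226053790589 80.53861856460571 j [-0.09  0.51 -0.41  1.66  0.23  1.02 -0.79]
```

View pics/p2.png

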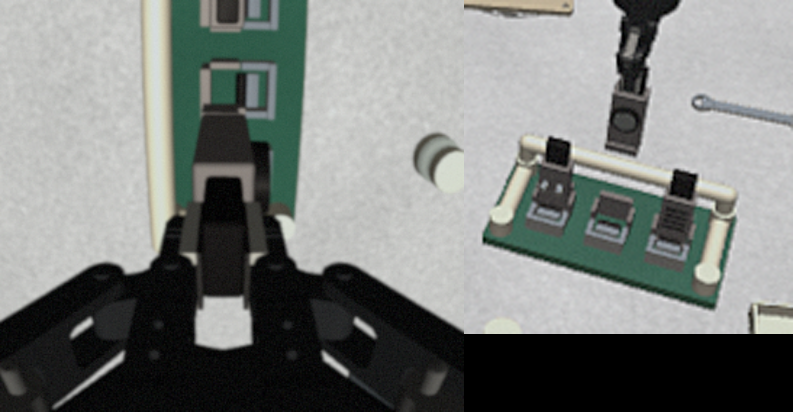

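Cartridge held straight (window ring at (628,120) in the right panel), and the two neighbours are still seated at (557,185) and (680,215). Next I check the in-hand offset with overlays and compute the target.

Create held.py:
```python
from go import *
import cv2
from ov import box,t,sl,w,proj
def pj(s,P,fish):
    T=s["T"]; p=(np.atleast_2d(P)-T[:3,3])@T[:3,:3]; n=np.linalg.norm(p[:,:2],axis=1)
    k=np.arctan2(n,p[:,2])/n if fish else 1/p[:,2]
    return p[:,:2]*(k*s["fx"])[:,None]+[s["cx"],s["cy"]]
cl=box(-.012,.012,-.02,.02,0,.095)+box(-.007,.007,-.015,.015,.095,.131)[1:]+[[(.02,.017*np.cos(a),.062+.017*np.sin(a)) for a in t]]
OFF=np.array([.0012,0,.1016]) # cart origin in tool frame
M=np.array([[0,1,0],[1,0,0],[0,0,-1.]]) # cart axes in tool
def heldw(L,st,off=OFF): return (np.array(L)@M.T+off)@np.array(st["tcp_rot"]).T+st["eef_pos"]
def overlay(s,fish,loops,roi,k,al=1.5):
    x,y,W,H=roi; I=cv2.convertScaleAbs(cv2.resize(s["image"][y:y+H,x:x+W],None,fx=k,fy=k,interpolation=cv2.INTER_CUBIC),alpha=al)
    for L in loops:
        cv2.polylines(I,[(((pj(s,L,fish)-[x,y]+.5)*k-.5)*8).round().astype(int).reshape(-1,1,2)],True,(0,255,255),1,cv2.LINE_AA,3)
    return I
def target(q,off=OFF,back=0):
    a=np.deg2rad(25);c,s=np.cos(a),np.sin(a);C,S=np.cos(q[2]),np.sin(q[2])
    F=np.array([[C*c,-S,-C*s],[S*c,C,-S*s],[s,0,c]]); R=F@M.T
    return np.array([q[0]-back*C,q[1]-back*S,.211])-R@(off+M@[.02,0,.062]),R
QS=[.511,-.3127,-.0454]
```

Run:
```python
from held import *
st=monitor.read_state(); W=np.load("wrist2.npz");S=np.load("scene2.npz")
L=[heldw(l,st) for l in cl]
a=overlay(W,True,L,(200,150,100,155),3.8);b=overlay(S,False,L,(305,140,50,75),7.8)
h=min(len(a),len(b));cv2.imwrite("pics/p3.png",np.hstack([a[:h],b[:h]]))
for bk in (.06,0):
    p,R=target(QS,back=bk); print(p.round(4)); rel(p,R)
```

```text
[ 0.4162 -0.3096  0.2384]
d [-0.5005 -0.0281  0.032 ] r [-0.4376  0.0394 -0.1714] t 5.1667 F [ 0.3  0.7 -2.8] w 0.012811226053790589 80.53861856460571 j [-0.09  0.51 -0.41  1.66  0.23  1.02 -0.79]
[ 0.4761 -0.3123  0.2384]
d [-0.4901  0.031   0.0319] r [-0.4376  0.0394 -0.1714] t 5.1667 F [ 0.3  0.7 -2.8] w 0.012811226053790589 80.53861856460571 j [-0.09  0.51 -0.41  1.66  0.23  1.02 -0.79]
```

View pics/p3.png

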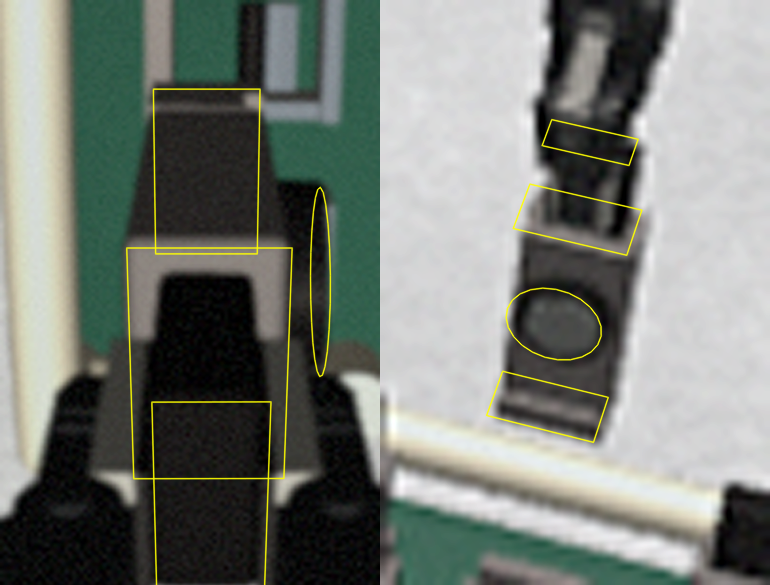

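In-hand offset matches the nominal one to about 1 mm. I raise it first, then move to a pose 60 mm short of the focus.

In the tool's units: -0.5 m / 0.8 = -0.625, 0.032 m / 0.8 = 0.04, -0.06 rad / 6.2832 = -0.0095.

>>> {"op": "advance", "data": {
  "increments": [
    {"jaw": 0,"d": [0,0,-0.0313]},
    {"jaw": 0,"d": [-0.025,-0.0125,-0.0563]},
    {"jaw": 0,"d": [-0.0625,-0.025,-0.0625]},
    {"jaw": 0,"d": [-0.1063,-0.0313,-0.0625]},
    {"jaw": 0,"d": [-0.15,-0.035,-0.0625],"rot": [-0.0095,0.0016,-0.0048]},
    {"jaw": 0,"d": [-0.1938,-0.035,-0.0625],"rot": [-0.0207,0.0024,-0.0095]},
    {"jaw": 0,"d": [-0.2375,-0.035,-0.05],"rot": [-0.0318,0.0032,-0.0143]},
    {"jaw": 0,"d": [-0.2813,-0.035,-0.0375],"rot": [-0.0414,0.0048,-0.0175]},
    {"jaw": 0,"d": [-0.325,-0.035,-0.025],"rot": [-0.0509,0.0056,-0.0223]},
    {"jaw": 0,"d": [-0.3688,-0.035,-0.0125],"rot": [-0.0605,0.0062,-0.0271]},
    {"jaw": 0,"d": [-0.4125,-0.035,0],"rot": [-0.0697,0.0062,-0.0272]},
    {"jaw": 0,"d": [-0.4563,-0.035,0.0125],"rot": [-0.0697,0.0062,-0.0272]},
    {"jaw": 0,"d": [-0.5,-0.035,0.0188],"rot": [-0.0697,0.0062,-0.0272]},
    {"jaw": 0,"d": [-0.5438,-0.035,0.025],"rot": [-0.0697,0.0062,-0.0272]},
    {"jaw": 0,"d": [-0.5813,-0.035,0.0338],"rot": [-0.0697,0.0062,-0.0272]},
    {"jaw": 0,"d": [-0.6063,-0.035,0.0375],"rot": [-0.0697,0.0062,-0.0272]},
    {"jaw": 0,"d": [-0.625,-0.035,0.04],"rot": [-0.0697,0.0062,-0.0272]},
    {"jaw": 0,"d": [-0.625,-0.035,0.04],"rot": [-0.0697,0.0062,-0.0272]},
    {"jaw": 0,"d": [-0.625,-0.035,0.04],"rot": [-0.0697,0.0062,-0.0272]}
  ],
  "clamp_n": 80
}}

```text
time_s: 6.75
eef_pos: [0.4164, -0.3084, 0.2374]
tcp_rot: [[0.048, 0.905, 0.423], [0.999, -0.045, -0.017], [0.004, 0.423, -0.906]]
force: [0.0, 0.9, -1.9]
gripper_width: 0.0126
grasp_force: 80.5
```

```bash
sed -i 's/OFF=np.array(\[.0012/OFF=np.array([.0020/' held.py
```

Run:
```python
from held import *
p,R=target(QS,back=.06); rel(p,R)
st=monitor.read_state()
W=viewer.snapshot("wrist"); np.savez("wrist3.npz",**W)
L=[heldw(l,st) for l in cl]+[w(QS,l) for l in sl]
J=overlay(W,True,L,(0,0,512,384),1.55);cv2.imwrite("pics/p4.png",J)
```

```text
d [-0.002   0.0003 -0.001 ] r [ 0.0009 -0.0025 -0.0036] t 6.75 F [ 0.   0.9 -1.9] w 0.012565218908507118 80.45163989067078 j [ 1.28  0.39 -0.67  2.18 -0.07  0.3   0.7 ]
```

View pics/p4.png

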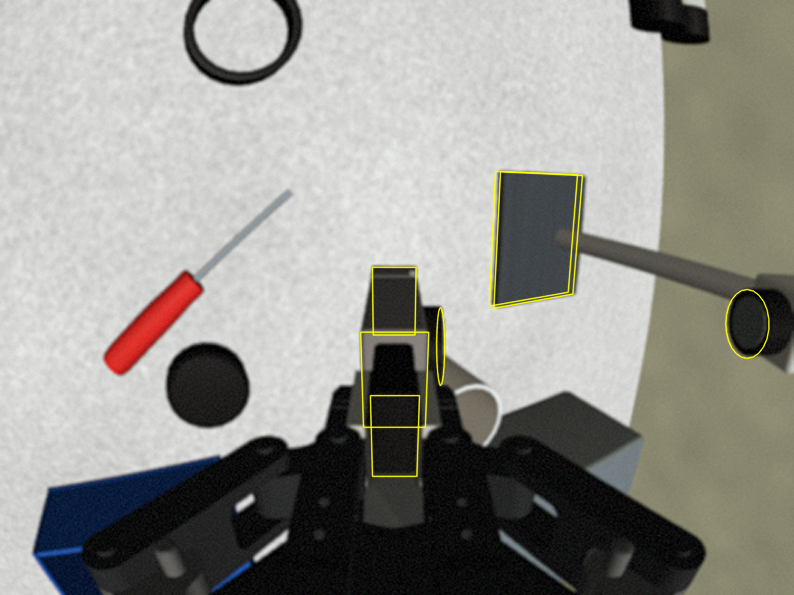

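The overlay agrees with plate, lens (748,324) and cartridge to within about 2 px. Moving to the focus.

In the tool's units: 0.0544 m / 0.8 = 0.068, 0.0254 m / 0.8 = 0.0318.

>>> {"op": "advance", "data": {
  "increments": [
    {"jaw": 0,"d": [-0.0013,0.0175,0.0075]},
    {"jaw": 0,"d": [-0.0013,0.0338,0.0163]},
    {"jaw": 0,"d": [-0.0013,0.05,0.0238]},
    {"jaw": 0,"d": [-0.0013,0.0625,0.0288]},
    {"jaw": 0,"d": [-0.0013,0.068,0.0318]},
    {"jaw": 0,"d": [-0.0013,0.068,0.0318]},
    {"jaw": 0,"d": [-0.0013,0.068,0.0318]},
    {"jaw": 0,"d": [-0.0013,0.068,0.0318]},
    {"jaw": 0,"d": [-0.0013,0.068,0.0318]},
    {"jaw": 0,"d": [-0.0013,0.068,0.0318]}
  ],
  "clamp_n": 80
}}

```text
time_s: 7.63
eef_pos: [0.4767, -0.3125, 0.2387]
tcp_rot: [[0.047, 0.904, 0.424], [0.999, -0.043, -0.019], [0.001, 0.425, -0.905]]
force: [0.4, 0.1, -1.4]
gripper_width: 0.0124
grasp_force: 80.4
```

Run:
```python
from held import *
p,R=target(QS); rel(p,R)
st=monitor.read_state()
D={n:viewer.snapshot(n) for n in("scene","top","wrist")}
L=[heldw(l,st) for l in cl]+[w(QS,l) for l in sl]
a=overlay(D["scene"],False,L,(100,115,110,85),3.6);b=overlay(D["top"],False,L,(350,90,110,115),3.6);c=overlay(D["wrist"],True,L,(220,90,292,160),1.36)
l=np.vstack([a,c[:,:a.shape[1]]]) ; h=min(len(l),len(b));H=max(len(l),len(b))
f=lambda x:cv2.copyMakeBorder(x,0,H-len(x),0,0,0)
cv2.imwrite("pics/p5.png",np.hstack([f(l),f(b)]))
```

```text
d [-0.0006 -0.0006 -0.    ] r [ 0.0023 -0.0002 -0.0017] t 7.6333 F [ 0.4  0.1 -1.4] w 0.012418174276809676 80.38011074066162 j [ 1.1   0.43 -0.56  2.07 -0.03  0.32  0.6 ]
```

View pics/p5.png

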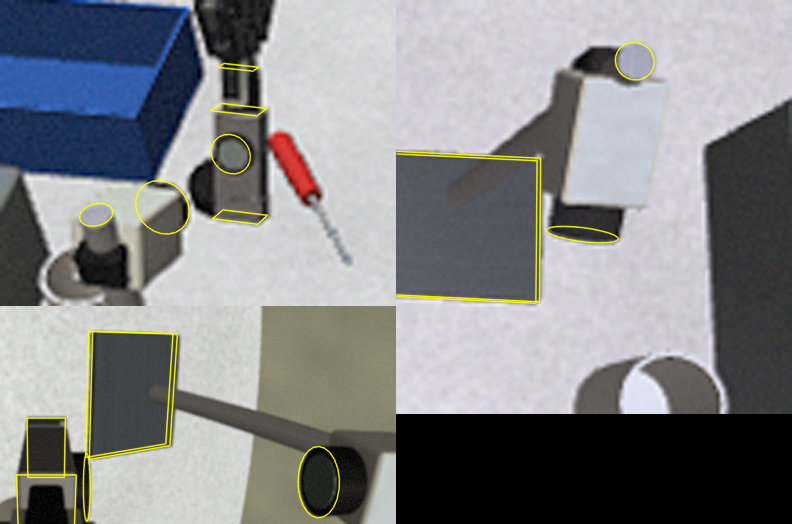

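Alignment is within 1–2 mm in all three views: the lens overlay matches at (319,482) and the ring sits at (235,153). I make one last trim of about 1.5 mm sideways, let it settle and check it is still.

In the tool's units: -0.0015 m / 0.8 = -0.0019, -0.0003 m / 0.8 = -0.0004.

>>> {"op": "advance", "data": {
  "increments": [
    {"jaw": 0,"d": [-0.0019,-0.0004,0]},
    {"jaw": 0,"d": [-0.0019,-0.0004,0]},
    {"jaw": 0,"d": [-0.0019,-0.0004,0]},
    {"jaw": 0,"d": [-0.0019,-0.0004,0]},
    {"jaw": 0,"d": [-0.0019,-0.0004,0]},
    {"jaw": 0,"d": [-0.0019,-0.0004,0]},
    {"jaw": 0,"d": [-0.0019,-0.0004,0]},
    {"jaw": 0,"d": [-0.0019,-0.0004,0]},
    {"jaw": 0,"d": [-0.0019,-0.0004,0]},
    {"jaw": 0,"d": [-0.0019,-0.0004,0]},
    {"jaw": 0,"d": [-0.0019,-0.0004,0]},
    {"jaw": 0,"d": [-0.0019,-0.0004,0]}
  ],
  "clamp_n": 80
}}

```text
time_s: 8.78
eef_pos: [0.4771, -0.3139, 0.2387]
tcp_rot: [[0.046, 0.904, 0.425], [0.999, -0.042, -0.019], [0.001, 0.425, -0.905]]
force: [0.0, -1.1, -2.8]
gripper_width: 0.0122
grasp_force: 80.4
```

Run:
```python
from held import *
p,R=target(QS); rel(p,R); print(np.abs(monitor.read_state()["joint_vel"]).max())
print(close_job())
```

```text
d [ 0.0007 -0.0011 -0.0002] r [ 0.0029 -0.0005 -0.0009] t 8.7833 F [ 0.  -1.1 -2.8] w 0.012151580910503156 80.38066148757935 j [ 1.1   0.43 -0.56  2.07 -0.03  0.33  0.6 ]
0.001018562434680667
the job is handed in; nothing more can be done
None
```

The optical cartridge is out of the rack and held still at the camera's focus point, tab up and face square to the lens, within about 1–2 mm by my image checks. After the pull, both neighbours were still seated. I handed the job in at 8.8 s; no verdict came back.

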